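Shut a guarded gas-cylinder valve by feel and cap it

TASK

Make the uncapped gas cylinder on the bench ready for storage: reach inside its valve guard and turn the black handle clockwise until the valve seats, snug but not forced, without knocking the guard. Then take the loose protective cap from the bench and set it gently, fully down and level over the guard, leaving the other things on the bench where they are.

Things in the scene. Friction and masses are not known exactly. Their poses are not given: they have to be found in the camera images.
- handle: The valve's black plastic handle, an upright flat bar on a vertical spindle in the middle of the valve guard: 46 mm long (own x axis), 14 mm thick (y), 30 mm high; pinch it across the 14 mm, on its two flat sides. Origin: on the spindle axis at bench height; the bar spans 176 to 206 mm above it. Clockwise from above closes; it stands open by 28 to 150 degrees of turn, unknown how far, and its yaw does not tell.
- handle_grip (a point): Centre of the handle bar, on the spindle axis, 191 mm above the bench and 26 mm below the guard's lip; axes as the handle's. Nothing but the 18 mm wide spindle hub is within 21 mm below this point.
- valve: Brass valve block under the handle, 30 x 26 mm, fixed, top 170 mm above the bench, with a soft seat inside; outlet stub to its -x. Origin: spindle axis, bench height. The handle runs with a steady friction of 0.2 to 0.25 N m; past the seat the moment climbs by 0.35 to 0.6 N m per 0.1 rad. Shut from 0.1 N m above friction (aim for 0.2 to 0.4), damaged from 0.75 above. Friction holds it where left.
- guard: The valve guard on top of the uncapped squat grey steel gas cylinder (170 mm across, upright, fixed to the bench): a round steel collar with a window at front and back, 120 mm outside and 112 mm inside diameter, lip 217 mm above the bench. Between the handle's flat sides and the collar there are 49 mm on either side for fingers. Origin: on its axis, at bench height.
- guard_top (a point): Centre of the guard's open top, level with its lip, z up.
- cap_grip (a point): Middle of the upright grip bar of the loose grey plastic cap that lies right way up on the bench (140 g). The bar is 60 mm long (own x axis), 20 mm thick (y), 42 mm high (z); the cap's flat top lies 19 mm below this point. Seated over the guard, the cap's ceiling rests on the guard's lip and this point is 23 mm above guard_top; any yaw will do.
- cap: The same loose cap, 146 mm across; origin at the centre of its skirt's lower edge, 45 mm below cap_grip, axes alike. The skirt is 22 mm deep inside; inside diameter 138 mm at the mouth, narrowing to about 131 mm at the ceiling.
- screwdriver_mid (a point): Bystander, not to be moved: screwdriver, about 170 mm long, lying in the middle of the bench; a point about in its middle.
- nut_mid (a point): Bystander, not to be moved: small brass union nut, 28 mm across and 14 mm high, lying beside the cap; a point about in its middle.
- hammer_mid (a point): Bystander, not to be moved: wooden-handled hammer lying across the back; a point about in its middle.
- tin_mid (a point): Bystander, not to be moved: low bare-metal flux tin, 64 mm across; a point about in its middle.
- offcut_mid (a point): Bystander, not to be moved: dark steel plate offcut 70 x 110 x 8 mm; a point about in its middle.
- brush_mid (a point): Bystander, not to be moved: workshop brush; a point about in its middle.
- spray_mid (a point): Bystander, not to be moved: tall slim spray can, 150 mm high; a point about in its middle.
There are look-alikes about, which are no part of the job. Of the things shaped like the cap, the grey one is meant.

How it is judged:
By the outcome, as a careful person would: the job done as asked, in the order asked, and still so for the second after the job is handed in, with the robot touching nothing.
It also fails if it takes over 72 s, if anything falls off the work surface, if the arm or the gripper's body presses on something with over 40 N, if the wrist force passes 120 N, or if a joint passes its speed limit or range.

ROBOT

A 6-joint arm with a two-finger parallel gripper is mounted at the origin on the work surface. World frame = base frame: x ahead of the robot, y to its left, z up, the work surface at z = 0. Lengths are in m, angles in rad, forces in N, time in s.
With the tool pointing down it reaches from about 0.225 to 0.875 m from the base axis. Payload 3.4 kg.
Tool frame: the origin (TCP) lies at the very end of the fingers, on their centre line; the grasp point (between the pads) lies 19 mm behind it (grasp_offset is the distance from the TCP to the grasp point, in m); y points along the fingers, z is the direction in which the jaws open and shut, and the axes are right-handed (so a half turn about y gives the same grasp; the last joint's range is limited). The gripper opens to 85 mm and grips with 20 to 120 N. Pads are 22 mm wide; open, the fingers measure 114 mm over their backs; the gripper's body (76 mm by 85 mm) begins 54 mm behind the grasp point. The pads swing forward as they close: fully open they stand 13 mm farther back than shut.
Start: joints at [1.101, 0.276, 1.505, -0, 1.361, -0.121], TCP at [0.197, 0.54, 0.231] pointing down, gripper open.
Joint ranges: [-2.89, 2.89], [-0.75, 2.08], [0.22, 2.7], [-1.18, 4.32], [0.11, 2.71], [-2.7, 2.7]. Speed limits (rad/s): [2.57, 2.57, 3.14, 3.14, 3.14, 3.14].

INTERFACE

Orientations are given as a unit quaternion [w, x, y, z].
In Python, from rig import get_state, get_image, sign_off, grasp_offset gives the robot as it stands.
- The arm moves only by the shell command python3 -m jog 'ROWS' [FORCE]. ROWS is JSON, one flat list of numbers, 7 for each row, row after row: the closure in counts, from 0 (fully open) to 255 (shut), then the shift along the tool's x, y, z in cm, then the turn, a rotation vector about the tool's x, y, z in units of 8 degrees (1.0 is 8 degrees). In form: [jaw, tx, ty, tz, rx, ry, rz, jaw, tx, ty, tz, rx, ry, rz, ...]. A call has 1 to 12 rows; each row is the pose to reach, as a shift and turn from the pose commanded when the call began, along the tool's axes at that moment; what a row does not reach only later rows make up. A row lasts 1/8 s, in which the tool goes at most 62.5 mm and 10.7 degrees, less where a joint would pass 70% of its speed; a pose out of reach is approached as far as the arm can. A call with a gripper value outside its range is refused whole. The fingers move at their own pace and stop on an object; FORCE is the grip in N (left out, the last holds). Time passes only in rows, so rows that repeat a pose let the fingers close. It gives the time, the measured TCP pose, the force and the opening at its end, in the units of the state.
- get_state(): the state, without advancing time (a new reading comes with each control period).
- get_image(name): name is "scene" or "side" or "wrist"; returns a dict with "color" (384x512x3 uint8, blue, green, red), "mtx" (3x3 intrinsics, pixels), "R" (3x3) and "t" (3): a world point X has camera coordinates R X + t; the wrist camera has in their place "tool_from_camera" (4x4, takes a point from camera to tool coordinates, whose origin is the TCP and whose axes are the tool frame's). Camera axes: x right, y down, z forward; pixel columns grow to the right and rows downward; lengths in m; the calibration is good to about 2 mm. The wrist camera is an equidistant fisheye: a pixel r from the principal point sees the ray r / f radians off the axis. A picture is of the moment at which its call begins: read the wrist's pose just before it. There is no depth.
- sign_off(): hands the job in, once; it reports no verdict.
The state is a dict: "clock": time; "qpos": joint angles; "qd": joint speeds; "effort": joint torques, N m; "position": TCP position; "ee_rot": TCP orientation; "contact_force": force on the tool from outside, world axes, zero at the start; "moment": the same for the moment, N m; "width": finger opening in m.
Only numpy, scipy, OpenCV 4.12 (cv2) and the standard library are available. Lean on these libraries where they do the work, as an engineer would, in place of code of your own. Each camera call takes 0.05 s, during which the arm holds its last target.

## Working session

There is one attempt and no reset: what is moved stays moved. The work goes in short steps, Python scripts to look and compute and a shell command to move; the robot and the scene stay as the last step left them, time stands still between calls to the robot, and variables do not carry over. Pictures are saved under pics/ and viewed, and the job is handed in when it is done.

```bash
mkdir -p pics; ls; python3 - <<'E'
from rig import *
import cv2
print(get_state()); print(grasp_offset)
for n in ["scene","side","wrist"]:
    d=get_image(n); cv2.imwrite(f"pics/{n}0.png",d["color"]); print(n,{k:v for k,v in d.items() if k!="color"})
E
```

```text
pics
{'clock': 0.0, 'qpos': array([ 1.10102314e+00,  2.76605074e-01,  1.50613276e+00,  3.71007118e-06,
        1.36069931e+00, -1.20981819e-01]), 'qd': array([ 0.00080545, -0.00057717, -0.0016656 , -0.00065169, -0.00084001,
       -0.00105846]), 'effort': array([-1.62523771e-03, -4.16770005e+01, -2.45802158e+01, -4.85433120e-04,
        1.11640131e-02, -1.13160340e-05]), 'position': array([0.19626685, 0.53990587, 0.23043411]), 'ee_rot': array([-0.69575723,  0.69700425, -0.12288351,  0.12250139]), 'contact_force': array([-0.17959956,  0.24647479, -0.01118276]), 'moment': array([-0.00712478, -0.00584784, -0.02820431]), 'width': 0.08544717806825011}
0.0187
scene {'mtx': array([[411.05063308,   0.        , 250.41900803],
       [  0.        , 411.05063308, 191.81974727],
       [  0.        ,   0.        ,   1.        ]]), 'R': array([[-0.10004029,  0.99497395,  0.00433414],
       [ 0.6138041 ,  0.06514251, -0.78676615],
       [-0.78309416, -0.076048  , -0.61723597]]), 't': array([ 0.11508051, -0.17842393,  2.02526093])}
side {'mtx': array([[432.72207934,   0.        , 253.69355319],
       [  0.        , 432.72207934, 196.76909715],
       [  0.        ,   0.        ,   1.        ]]), 'R': array([[ 0.94084821, -0.33855124,  0.01370046],
       [-0.20375174, -0.59761598, -0.77546139],
       [ 0.27072103,  0.72679997, -0.63124633]]), 't': array([-0.52332591,  0.17994673,  1.34995396])}
wrist {'mtx': array([[297.31863964,   0.        , 247.72877127],
       [  0.        , 297.31863964, 192.56069643],
       [  0.        ,   0.        ,   1.        ]]), 'tool_from_camera': array([[-1.28198704e-03,  9.52988281e-01,  3.03004445e-01,
        -7.75926545e-02],
       [ 3.84995042e-04, -3.03004201e-01,  9.52989143e-01,
        -1.42990507e-01],
       [ 9.99999104e-01,  1.33837494e-03,  2.15516956e-05,
        -3.52566651e-04],
       [ 0.00000000e+00,  0.00000000e+00,  0.00000000e+00,
         1.00000000e+00]])}
```

View pics/scene0.png

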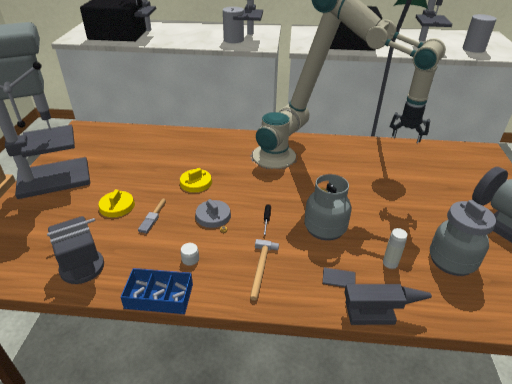

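View pics/side0.png

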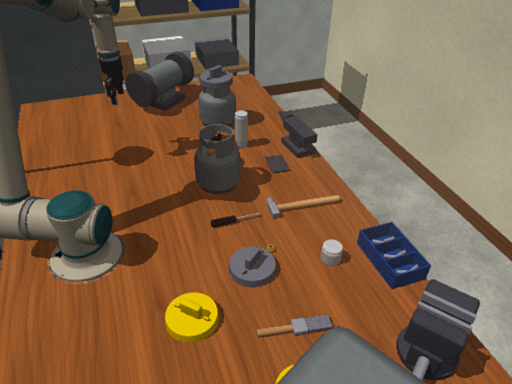

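View pics/wrist0.png

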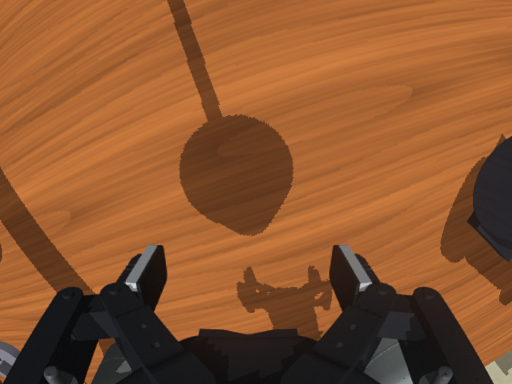

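```bash
python3 - <<'E'
import cv2,numpy as np
s=cv2.imread("pics/scene0.png"); d=cv2.imread("pics/side0.png")
f=lambda im,x,y,w,h:cv2.resize(im[y:y+h,x:x+w],None,fx=5,fy=5,interpolation=cv2.INTER_CUBIC)
a=f(s,290,165,75,75);b=f(s,185,190,75,55);
cv2.imwrite("pics/c1.png",a);cv2.imwrite("pics/c2.png",b)
cv2.imwrite("pics/c3.png",f(d,180,115,75,80));cv2.imwrite("pics/c4.png",f(d,220,235,70,60))
top=np.zeros((400,750,3),np.uint8);top[:375,:375]=a;top[:275,375:]=b;cv2.imwrite("pics/m1.png",top)
top=np.zeros((400,750,3),np.uint8);top[:400,:375]=cv2.imread("pics/c3.png");top[:300,375:725]=cv2.imread("pics/c4.png");cv2.imwrite("pics/m2.png",top)
E
```

```text
(no output)
```

View pics/m1.png

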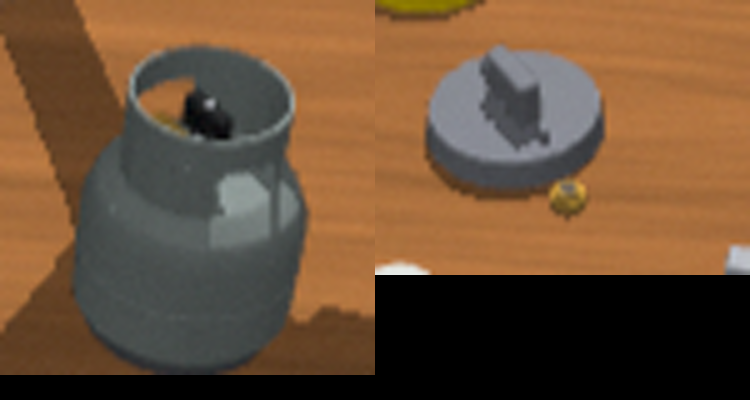

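View pics/m2.png

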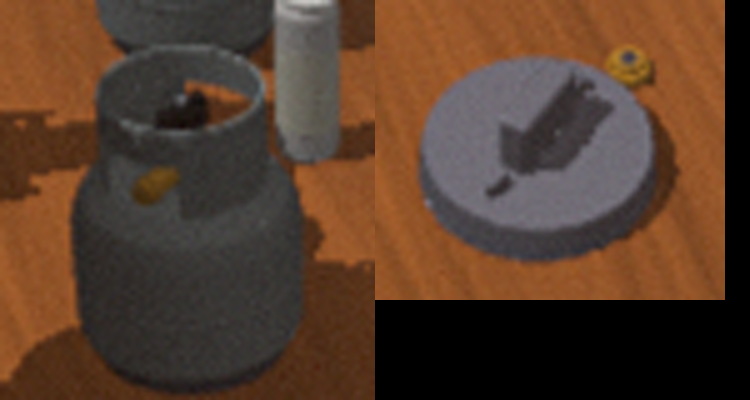

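```bash
cat > h.py <<'E'
from rig import *
import cv2,numpy as np
from scipy.spatial.transform import Rotation as Rn
from scipy.optimize import least_squares
def proj(d,X):
    c=np.atleast_2d(X)@np.array(d["R"]).T+d["t"]; p=c@d["mtx"].T; return p[:,:2]/p[:,2:]
def planepix(d,uv,z):
    r=np.linalg.inv(d["mtx"])@[uv[0],uv[1],1]; R=np.array(d["R"]); C=-R.T@d["t"]; v=R.T@r
    return C+v*(z-C[2])/v[2]
def pose(s=None):
    s=s or get_state(); q=s["ee_rot"]; return s["position"],Rn.from_quat([q[1],q[2],q[3],q[0]]).as_matrix()
def wproj(d,X,P):
    p,R=P; T=np.array(d["tool_from_camera"]); x=(np.atleast_2d(X)-p)@R
    c=(x-T[:3,3])@T[:3,:3]; rr=np.hypot(c[:,0],c[:,1]); th=np.arctan2(rr,c[:,2]); f=d["mtx"][0][0]
    return np.c_[d["mtx"][0][2]+f*th*c[:,0]/rr, d["mtx"][1][2]+f*th*c[:,1]/rr]
def wplane(d,uv,z,P):
    p,R=P; T=np.array(d["tool_from_camera"]); m=d["mtx"]; a=(np.array(uv)-[m[0][2],m[1][2]])/m[0][0]
    th=np.hypot(*a); c=np.array([*(a/th*np.sin(th)),np.cos(th)]); v=R@T[:3,:3]@c; C=p+R@T[:3,3]
    return C+v*(z-C[2])/v[2]
E
python3 - <<'E'
from h import *
a=get_image("scene");b=get_image("side")
print("rot\n",pose()[1].round(3))
for n,z,u,v in [("guard",.217,(331.8,183),(215.9,132.6)),("cap",.026,(212.7,210.6),(252.3,263.3))]:
    print(n,planepix(a,u,z),planepix(b,v,z))
for n,z,u,v in [("nut",.007,(223.5,229),None),("driver",.01,(266,216),(235,220)),("spray",.15,(398,233),(241,114)),("tin",.02,(190,254),(332,252))]:
    print(n,planepix(a,u,z),v and planepix(b,v,z))
# bars
f=lambda x,y:(290+x/5,165+y/5)
print([planepix(a,f(*q),.206) for q in [(192,97),(225,120)]])
E
```

```text
rot
 [[ 0.94  -0.     0.342]
 [-0.342 -0.001  0.94 ]
 [-0.    -1.    -0.001]]
guard [0.49250144 0.22904372 0.217     ] [0.49412471 0.22600091 0.217     ]
cap [ 0.47085811 -0.22127979  0.026     ] [ 0.46996316 -0.2263503   0.026     ]
nut [ 0.55305694 -0.16542339  0.007     ] None
driver [ 0.46294772 -0.00603109  0.01      ] [ 0.48533735 -0.00924246  0.01      ]
spray [0.66077626 0.44849567 0.15      ] [0.65902105 0.44391518 0.15      ]
tin [ 0.70849343 -0.26287017  0.02      ] [ 0.72174097 -0.25818845  0.02      ]
[array([0.48744796, 0.21841473, 0.206     ]), array([0.51266448, 0.24071834, 0.206     ])]
```

```bash
python3 -m jog '[0,0,-6,0,0,0,0, 130,0,-13,0,0,0,0, 130,6,-13,-3,0,-1.3,0, 130,12,-13,-6,0,-2.6,0, 130,18,-13,-9,0,-3.9,0, 130,24,-13,-12,0,-5.2,0, 130,30,-13,-15,0,-6.5,0, 130,36,-13,-18,0,-7.6,0, 130,38.6,-13,-19.3,0,-7.6,0, 130,38.6,-13,-19.3,0,-7.6,0, 130,38.6,-13,-19.3,0,-7.6,0, 130,38.6,-13,-19.3,0,-7.6,0]' 40
python3 - <<'E'
from h import *
s=get_state();P=pose(s);print(s["qpos"],P)
d=get_image("wrist");cv2.imwrite("pics/w1.png",d["color"])
np.savez("w1.npz",p=P[0],R=P[1])
E
```

```text
clock: 1.75
position: [0.4927, 0.2276, 0.3612]
ee_rot: [0.663, -0.662, -0.246, 0.247]
contact_force: [0.0, -0.2, 1.0]
width: 0.0418
[ 3.03849046e-01  1.82312340e-01  1.31749933e+00  9.99490173e-04
  1.64250885e+00 -1.97946326e+00] (array([0.49269733, 0.22760203, 0.36118297]), array([[ 7.56672761e-01, -9.92831128e-04, -6.53793047e-01],
       [ 6.53793744e-01,  7.33469643e-04,  7.56672454e-01],
       [-2.71710613e-04, -9.99999238e-01,  1.20410328e-03]]))
```

View pics/w1.png

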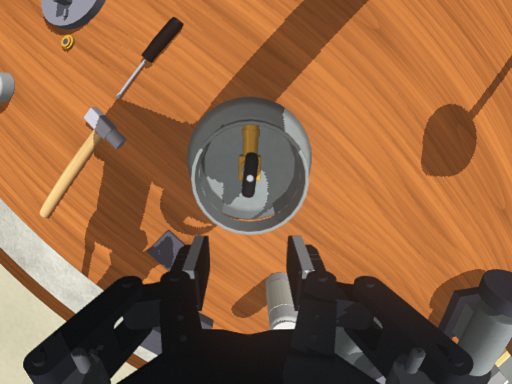

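```bash
python3 - <<'E'
from h import *
im=cv2.imread("pics/w1.png");cv2.imwrite("pics/w1c.png",cv2.resize(im[95:240,180:320],None,fx=4,fy=4,interpolation=cv2.INTER_CUBIC))
E
```

```text
(no output)
```

View pics/w1c.png

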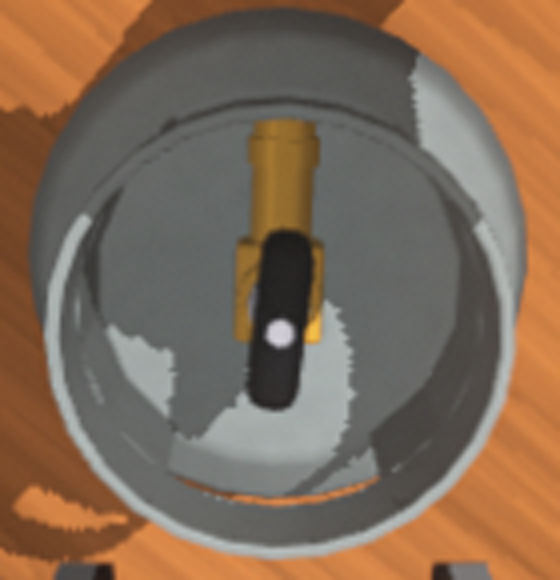

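```bash
python3 - <<'E'
from h import *
z=np.load("w1.npz");P=(z["p"],z["R"]);d=get_image("wrist")
f=lambda x,y:(180+(x+.5)/4-.5,95+(y+.5)/4-.5)
print("screw",wplane(d,f(280,333),.207,P))
for a,b in [((250,390),(263,245)),((297,395),(313,248)),((273,400),(288,240))]:
    A=wplane(d,f(*a),.206,P);B=wplane(d,f(*b),.206,P);v=B-A;print(A,B,np.degrees(np.arctan2(v[1],v[0])))
pts=[f(*q) for q in [(43,320),(516,310),(280,557),(100,478),(470,470),(180,540),(400,530)]]
W=np.array([wplane(d,q,.217,P)[:2] for q in pts])
r=least_squares(lambda c:np.hypot(*(W-c).T)-.06,[.49,.227]);print("lip",r.x,r.fun)
p,R=P
print("tool x yaw",np.degrees(np.arctan2(R[1,0],R[0,0])))
E
```

```text
screw [0.49175581 0.22952069 0.207     ]
[0.50880661 0.23390182 0.206     ] [0.47727568 0.21121711 0.206     ] -144.26713261746627
[0.50175556 0.24415819 0.206     ] [0.46952104 0.22134202 0.206     ] -144.70844795340668
[0.50693792 0.24028579 0.206     ] [0.47213413 0.21517298 0.206     ] -144.18752937361188
lip [0.49150219 0.22956093] [ 0.000269   -0.00018617 -0.00081569 -0.00022738  0.00032053  0.00047146
  0.00041013]
tool x yaw 40.828250222334844
```

```bash
python3 -m jog '[130,0.04,3,0.22,0,0.65,0, 130,0.04,6,0.22,0,0.65,0, 130,0.04,9,0.22,0,0.65,0, 130,0.04,11,0.22,0,0.65,0, 130,0.04,11,0.22,0,0.65,0, 130,0.04,11,0.22,0,0.65,0]' 40
python3 - <<'E'
from h import *
s=get_state();P=pose(s);print(P[0])
d=get_image("wrist");im=d["color"]
X=[]
for c in [(0.4916,0.2295)]:
  t=np.linspace(0,6.28,60); L=np.c_[c[0]+.06*np.cos(t),c[1]+.06*np.sin(t),0*t+.217]
big=cv2.resize(im,None,fx=1.5,fy=1.5,interpolation=cv2.INTER_CUBIC)
for q in wproj(d,L,P): cv2.circle(big,tuple(int(round(v*1.5)) for v in q),1,(0,0,255),-1)
u=np.array([np.cos(np.radians(35.6)),np.sin(np.radians(35.6))]);n=np.array([-u[1],u[0]]);c=np.array([.4916,.2295])
C=np.array([[*(c+a*u*.023+b*n*.007),.206] for a,b in [(1,1),(1,-1),(-1,-1),(-1,1)]])
cv2.polylines(big,[np.int32(wproj(d,C,P)*1.5)],True,(0,255,0),1)
cv2.imwrite("pics/w2.png",big)
E
```

```text
clock: 2.6
position: [0.4923, 0.2298, 0.2524]
ee_rot: [0.673, -0.673, -0.217, 0.216]
contact_force: [-0.3, -0.3, -0.2]
width: 0.0418
[0.49232465 0.22983582 0.25244769]
```

View pics/w2.png

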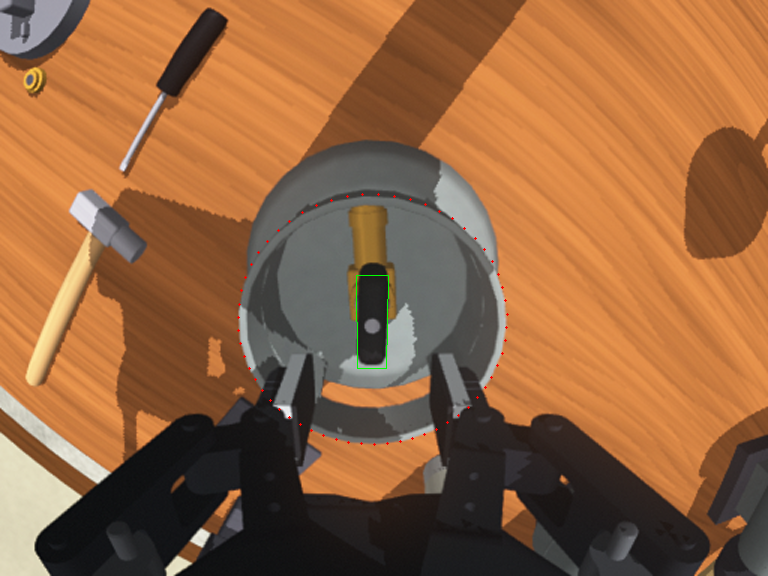

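```bash
python3 -m jog '[130,-0.1,2.5,0,0,0,0, 130,-0.1,5,0,0,0,0, 130,-0.1,7,0,0,0,0, 130,-0.1,7.7,0,0,0,0, 130,-0.1,7.7,0,0,0,0, 130,-0.1,7.7,0,0,0,0]' 40
python3 - <<'E'
from h import *
s=get_state();print(s["position"],s["contact_force"],s["moment"],s["width"])
d=get_image("wrist");cv2.imwrite("pics/w3.png",d["color"])
E
```

```text
clock: 3.4
position: [0.4922, 0.2287, 0.1755]
ee_rot: [0.673, -0.673, -0.217, 0.215]
contact_force: [-0.6, -0.5, 0.1]
width: 0.042
[0.49219807 0.22874323 0.17551534] [-0.61913937 -0.4891929   0.07676634] [-0.02169899 -0.00864926 -0.01994213] 0.04197516897573653
```

View pics/w3.png

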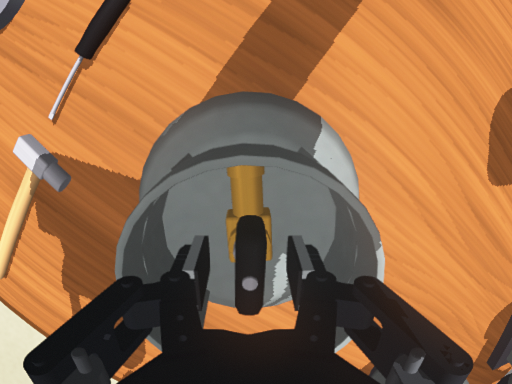

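```bash
python3 -m jog '[130,0,0,0.1,0,0,0, 200,0,0,0.1,0,0,0, 230,0,0,0.1,0,0,0, 255,0,0,0.1,0,0,0, 255,0,0,0.1,0,0,0, 255,0,0,0.1,0,0,0, 255,0,0,0.1,0,0,0]' 40
python3 - <<'E'
from h import *
s=get_state();print(s["position"],s["contact_force"],s["moment"],s["width"],s["qpos"])
E
```

```text
clock: 4.32
position: [0.4911, 0.2291, 0.1747]
ee_rot: [-0.673, 0.673, 0.217, -0.216]
contact_force: [-0.6, -2.1, 5.8]
width: 0.0147
[0.49113422 0.22908412 0.17472894] [-0.56205991 -2.14010909  5.79105866] [-0.42031264 -0.02256401  0.01707465] 0.014680594697878096 [ 3.08337874e-01  2.64507444e-01  1.66763126e+00 -4.89262294e-04
  1.20858976e+00 -1.88394854e+00]
```

```bash
cat > st.py <<'E'
from h import *
s=get_state();p,R=pose(s)
print(s["position"].round(4),"F",s["contact_force"].round(1),"M",s["moment"].round(3),"q6",s["qpos"][5].round(3),"yaw",np.degrees(np.arctan2(R[1,0],R[0,0])).round(2),"w",round(s["width"],4),"t",s["clock"])
E
python3 st.py; python3 -m jog '[255,0,0,0,0,0.5,0, 255,0,0,0,0,1,0, 255,0,0,0,0,1.5,0, 255,0,0,0,0,2,0, 255,0,0,0,0,2.5,0, 255,0,0,0,0,3,0, 255,0,0,0,0,3,0]' 40; python3 st.py
```

```text
[0.4911 0.2291 0.1747] F [-0.6 -2.1  5.8] M [-0.42  -0.023  0.017] q6 -1.884 yaw 35.62 w 0.0147 t 4.325
clock: 5.2
position: [0.4909, 0.2295, 0.1747]
ee_rot: [0.704, -0.703, -0.072, 0.071]
contact_force: [-0.3, -1.1, 4.8]
width: 0.015
[0.4909 0.2295 0.1747] F [-0.3 -1.1  4.8] M [-0.22   0.046  0.192] q6 -1.465 yaw 11.62 w 0.015 t 5.2
```

```bash
python3 -m jog '[255,0,0,0,0,0.25,0, 255,0,0,0,0,0.5,0, 255,0,0,0,0,0.5,0]'>/dev/null; python3 st.py
```

```text
[0.4909 0.2296 0.1747] F [-0.5 -0.9  5.7] M [-0.224  0.055  0.142] q6 -1.396 yaw 7.63 w 0.0153 t 5.575
```

```bash
python3 -m jog '[255,0,0,0,0,0.25,0, 255,0,0,0,0,0.5,0, 255,0,0,0,0,0.5,0]'>/dev/null; python3 st.py
```

```text
[0.4909 0.2297 0.1747] F [-0.9 -0.7  4.7] M [-0.12   0.059  0.195] q6 -1.326 yaw 3.63 w 0.0149 t 5.95
```

```bash
python3 -m jog '[255,0,0,0,0,0.25,0, 255,0,0,0,0,0.5,0, 255,0,0,0,0,0.5,0]'>/dev/null; python3 st.py; python3 -c "
from h import *
cv2.imwrite('pics/w4.png',get_image('wrist')['color'])"
```

```text
[0.4909 0.2297 0.1747] F [ 0.1 -0.1  5.6] M [-0.125  0.119  0.149] q6 -1.256 yaw -0.37 w 0.0153 t 6.325
```

View pics/w4.png

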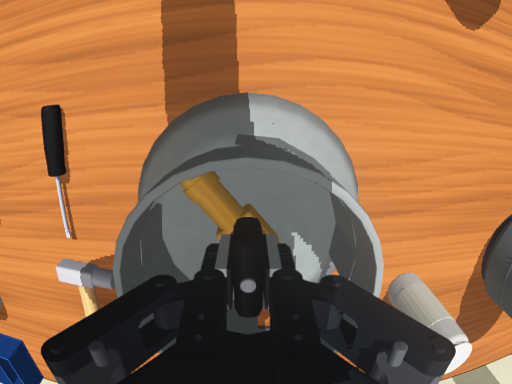

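The picture shows the bar (236–266, 215–315) still aligned with the pads, while the outlet has swung, so the handle is turning. I'll continue.

```bash
python3 -m jog '[255,0,0,0,0,0.25,0, 255,0,0,0,0,0.5,0, 255,0,0,0,0,0.5,0]'>/dev/null; python3 st.py
```

```text
[0.4909 0.2298 0.1747] F [-1.3 -0.5  5.1] M [-0.047  0.047  0.152] q6 -1.186 yaw -4.37 w 0.015 t 6.75
```

```bash
python3 -m jog '[255,0,0,0,0,0.25,0, 255,0,0,0,0,0.5,0, 255,0,0,0,0,0.5,0]'>/dev/null; python3 st.py
```

```text
[0.4909 0.2299 0.1747] F [-0.3 -0.   5. ] M [-0.094  0.03   0.208] q6 -1.116 yaw -8.37 w 0.0151 t 7.125
```

```bash
python3 -m jog '[255,0,0,0,0,0.3,0, 255,0,0,0,0,0.6,0, 255,0,0,0,0,0.6,0]'>/dev/null; python3 st.py
```

```text
[0.4909 0.23   0.1747] F [-0.4  0.9  6.3] M [0.012 0.1   0.158] q6 -1.032 yaw -13.17 w 0.0149 t 7.5
```

```bash
python3 -m jog '[255,0,0,0,0,0.3,0, 255,0,0,0,0,0.6,0, 255,0,0,0,0,0.6,0]'>/dev/null; python3 st.py
```

```text
[0.491  0.2301 0.1747] F [-1.4  0.3  4.6] M [0.    0.054 0.199] q6 -0.949 yaw -17.98 w 0.0147 t 7.875
```

```bash
python3 -m jog '[255,0,0,0,0,0.3,0, 255,0,0,0,0,0.6,0, 255,0,0,0,0,0.6,0]'>/dev/null; python3 st.py
```

```text
[0.491  0.2301 0.1747] F [-1.1 -0.2  5. ] M [0.166 0.042 0.199] q6 -0.865 yaw -22.75 w 0.0149 t 8.25
```

```bash
python3 -m jog '[255,0,0,0,0,0.3,0, 255,0,0,0,0,0.6,0, 255,0,0,0,0,0.6,0]'>/dev/null; python3 st.py
```

```text
[0.491  0.2302 0.1747] F [0.  1.2 5.3] M [0.137 0.073 0.194] q6 -0.782 yaw -27.55 w 0.015 t 8.625
```

```bash
python3 -m jog '[255,0,0,0,0,0.3,0, 255,0,0,0,0,0.6,0, 255,0,0,0,0,0.6,0]'>/dev/null; python3 st.py
```

```text
[0.4911 0.2303 0.1747] F [-0.2  1.2  4.1] M [0.243 0.084 0.285] q6 -0.698 yaw -32.32 w 0.0152 t 9.0
```

```bash
python3 -m jog '[255,0,0,0,0,0.1,0, 255,0,0,0,0,0.2,0, 255,0,0,0,0,0.2,0]'>/dev/null; python3 st.py; python3 -m jog '[255,0,0,0,0,0,0]' >/dev/null; python3 st.py
```

```text
[0.4911 0.2303 0.1747] F [0.  2.8 4.7] M [0.316 0.009 0.288] q6 -0.671 yaw -33.9 w 0.0147 t 9.375
[0.4911 0.2304 0.1747] F [0.1 2.7 3.8] M [0.323 0.056 0.291] q6 -0.671 yaw -33.89 w 0.0147 t 9.5
```

```bash
python3 -m jog '[255,0,0,0,0,0.1,0, 255,0,0,0,0,0.2,0, 255,0,0,0,0,0.2,0]'>/dev/null; python3 st.py; python3 -m jog '[255,0,0,0,0,0,0]' >/dev/null; python3 st.py
```

```text
[0.4912 0.2304 0.1747] F [-0.3  1.4  4.2] M [0.304 0.035 0.318] q6 -0.643 yaw -35.49 w 0.0149 t 9.875
[0.4912 0.2304 0.1747] F [0.5 2.  5.3] M [0.275 0.033 0.341] q6 -0.643 yaw -35.49 w 0.0149 t 10.0
```

```bash
python3 -m jog '[255,0,0,0,0,0.1,0, 255,0,0,0,0,0.2,0, 255,0,0,0,0,0.2,0]' 70 >/dev/null; python3 st.py; python3 -m jog '[255,0,0,0,0,0.2,0]' >/dev/null; python3 st.py; python3 -c "
from h import *
cv2.imwrite('pics/w5.png',cv2.resize(get_image('wrist')['color'][180:340,170:330],None,fx=4,fy=4))"
```

```text
[0.4912 0.2305 0.1748] F [-0.2  2.9  5.4] M [0.316 0.084 0.495] q6 -0.615 yaw -37.07 w 0.0136 t 10.375
[0.4913 0.2305 0.1748] F [0.7 2.9 4.7] M [0.338 0.009 0.699] q6 -0.587 yaw -38.68 w 0.0136 t 10.5
```

View pics/w5.png

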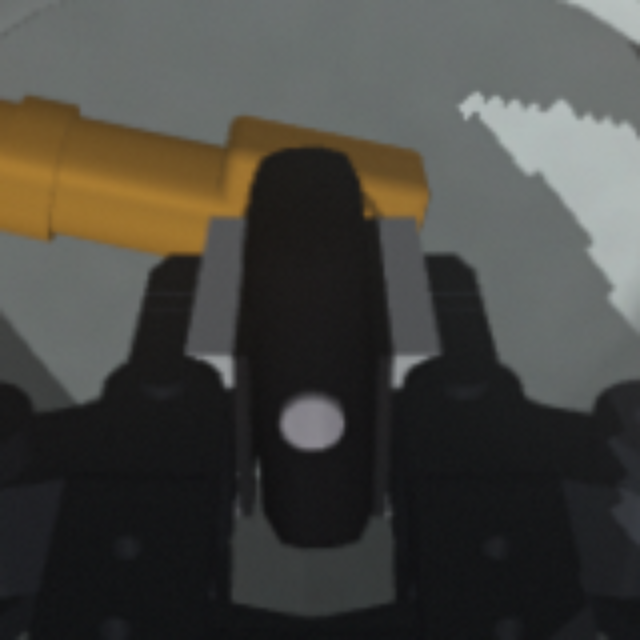

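```bash
python3 -m jog '[255,0,0,0,0,0,0]' >/dev/null; python3 st.py; python3 -m jog '[255,0,0,0,0,-0.1,0, 255,0,0,0,0,-0.1,0]' >/dev/null; python3 st.py
```

```text
[0.4913 0.2305 0.1748] F [-0.8  2.7  5.1] M [0.264 0.089 0.515] q6 -0.588 yaw -38.66 w 0.0133 t 10.675
[0.4913 0.2305 0.1748] F [0. 3. 6.] M [0.285 0.106 0.446] q6 -0.601 yaw -37.87 w 0.0133 t 10.925
```

```bash
python3 -m jog '[130,0,0,0,0,0,0, 130,0,0,0,0,0,0, 130,0,0,0,0,0,0, 130,0,0,0,0,0,0]' 40; python3 st.py;  python3 -c "
from h import *
cv2.imwrite('pics/w6.png',cv2.resize(get_image('wrist')['color'][180:340,170:330],None,fx=4,fy=4))"
```

```text
clock: 11.42
position: [0.4906, 0.2291, 0.174]
ee_rot: [-0.668, 0.669, -0.23, 0.23]
contact_force: [-0.3, 0.4, -0.5]
width: 0.0421
[0.4906 0.2291 0.174 ] F [-0.3  0.4 -0.5] M [ 0.018 -0.012  0.022] q6 -0.599 yaw -37.99 w 0.0421 t 11.425
```

View pics/w6.png

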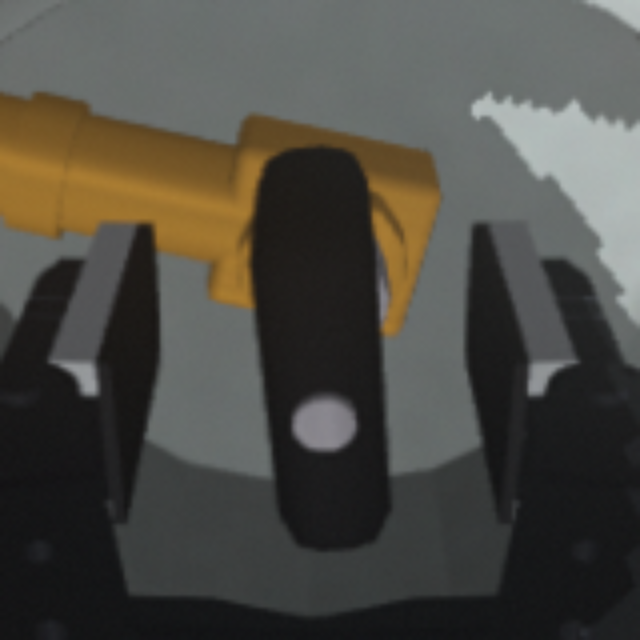

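```bash
python3 -m jog '[130,0,-2.5,0,0,0,0, 130,0,-5,0,0,0,0, 130,0,-9,0,0,0,0, 130,0,-14,0,0,0,0, 130,0,-18.6,0,0,0,0, 130,0,-18.6,0,0,0,0, 130,0,-18.6,0,0,0,0]' 40; python3 - <<'E'
from h import *
s=get_state();P=pose(s);d=get_image("wrist");np.savez("w7.npz",p=P[0],R=P[1])
im=d["color"];cv2.imwrite("pics/w7.png",cv2.resize(im[95:240,180:320],None,fx=4,fy=4,interpolation=cv2.INTER_CUBIC))
E
python3 st.py
```

```text
clock: 12.35
position: [0.4904, 0.2291, 0.3597]
ee_rot: [-0.668, 0.669, -0.23, 0.23]
contact_force: [0.4, 0.0, 0.1]
width: 0.0417
[0.4902 0.229  0.3589] F [ 0.4 -0.2 -0.7] M [ 0.013  0.003 -0.008] q6 -0.599 yaw -37.99 w 0.0418 t 12.4
```

View pics/w7.png

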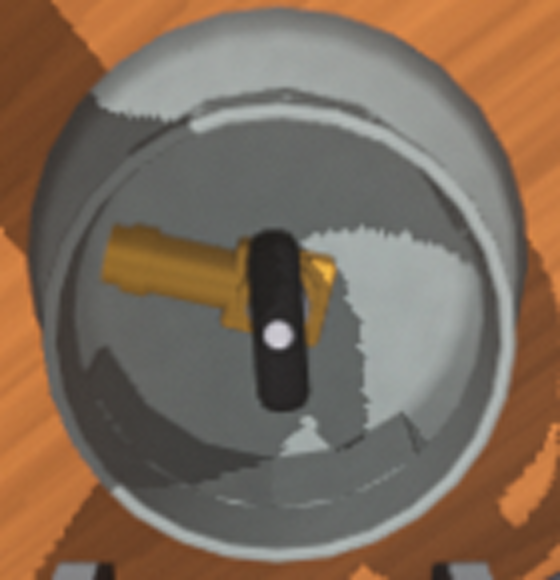

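```bash
python3 - <<'E'
from h import *
z=np.load("w7.npz");P=(z["p"],z["R"]);d=get_image("wrist")
f=lambda x,y:(180+(x+.5)/4-.5,95+(y+.5)/4-.5)
print("screw",wplane(d,f(278,335),.207,P))
for a,b in [((260,395),(249,250)),((308,395),(297,250)),((285,402),(272,238))]:
    A=wplane(d,f(*a),.206,P);B=wplane(d,f(*b),.206,P);v=A-B;print(np.degrees(np.arctan2(v[1],v[0])))
pts=[f(*q) for q in [(44,330),(516,310),(280,560),(110,485),(470,475),(180,540),(400,530)]]
W=np.array([wplane(d,q,.217,P)[:2] for q in pts])
r=least_squares(lambda c:np.hypot(*(W-c).T)-.06,[.49,.227]);print("lip",r.x,r.fun)
E
```

```text
screw [0.49191225 0.2291603  0.207     ]
-33.93979588691559
-33.327514327543916
-33.44494935732334
lip [0.49198354 0.23051171] [ 2.73269951e-05 -9.05189835e-04 -1.71796386e-04 -9.06197411e-04
  5.68228743e-04  4.10473175e-04 -8.26570003e-05]
```

```bash
python3 -m jog '[130,0.1,4,0.1,0,-0.55,0, 130,0.1,9,0.1,0,-0.55,0, 130,0.1,12,0.1,0,-0.55,0, 130,0.1,14,0.1,0,-0.55,0, 130,0.1,16,0.1,0,-0.55,0, 130,0.1,18,0.1,0,-0.55,0, 130,0.1,18.4,0.1,0,-0.55,0, 130,0.1,18.4,0.1,0,-0.55,0]' 40; python3 st.py;  python3 -c "
from h import *
cv2.imwrite('pics/w8.png',cv2.resize(get_image('wrist')['color'][180:340,170:330],None,fx=4,fy=4))"
```

```text
clock: 13.45
position: [0.4919, 0.2293, 0.1758]
ee_rot: [-0.677, 0.677, -0.205, 0.204]
contact_force: [-0.3, 0.3, 0.1]
width: 0.0416
[0.4919 0.2293 0.1758] F [-0.3  0.3  0.1] M [-0.042  0.021  0.068] q6 -0.677 yaw -33.58 w 0.0416 t 13.45
```

View pics/w8.png

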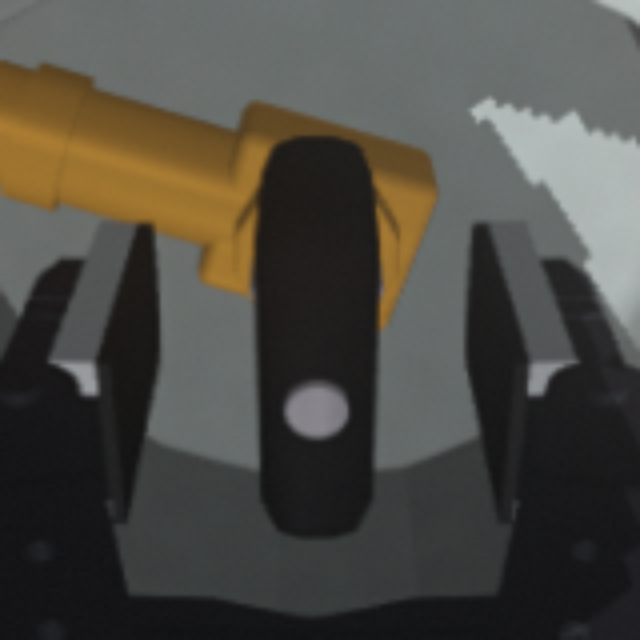

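```bash
python3 -m jog '[200,0,0,0,0,0,0, 240,0,0,0,0,0,0, 255,0,0,0,0,0,0, 255,0,0,0,0,0,0, 255,0,0,0,0,0,0]' 80 >/dev/null; python3 st.py; python3 -m jog '[255,0,0,0,0,0.1,0, 255,0,0,0,0,0.1,0, 255,0,0,0,0,0.1,0]' >/dev/null; python3 st.py
```

```text
[0.4927 0.2295 0.1773] F [-0.6  0.   5.1] M [-0.122  0.18   0.05 ] q6 -0.677 yaw -33.58 w 0.0125 t 14.125
[0.4927 0.2295 0.1773] F [-0.5  0.5  6.1] M [-0.162  0.155  0.448] q6 -0.664 yaw -34.32 w 0.0124 t 14.5
```

```bash
python3 -m jog '[255,0,0,0,0,0.05,0, 255,0,0,0,0,0.05,0, 255,0,0,0,0,0.05,0]' >/dev/null; python3 st.py
```

```text
[0.4926 0.2295 0.1773] F [-0.4 -0.3  5.7] M [-0.099  0.19   0.486] q6 -0.657 yaw -34.7 w 0.0123 t 14.875
```

```bash
python3 -m jog '[130,0,0,0,0,0,0, 130,0,0,0,0,0,0, 130,0,0,0,0,0,0, 130,0,-3,0,0,0,0, 130,0,-7,0,0,0,0, 130,0,-12,0,0,0,0, 130,0,-17,0,0,0,0, 130,0,-18.5,0,0,0,0, 130,0,-18.5,0,0,0,0]' 40; python3 st.py
python3 - <<'E'
from h import *
a=get_image("scene"); s=cv2.imread("pics/scene0.png")
f=lambda x,y:(185+(x-375+.5)/5-.5,190+(y+.5)/5-.5)
A=planepix(a,f(483,55),.066);B=planepix(a,f(531,90),.066);v=B-A;print(A,B,np.degrees(np.arctan2(v[1],v[0])))
P=pose();d=get_image("wrist");np.savez("w9.npz",p=P[0],R=P[1]);cv2.imwrite("pics/w9.png",cv2.resize(d["color"][95:240,180:320],None,fx=4,fy=4,interpolation=cv2.INTER_CUBIC))
E
```

```text
clock: 16.0
position: [0.4924, 0.2295, 0.3616]
ee_rot: [0.675, -0.674, 0.211, -0.212]
contact_force: [0.2, -0.9, -0.9]
width: 0.0422
[0.4924 0.2295 0.3616] F [ 0.2 -0.9 -0.9] M [-0.039  0.072 -0.027] q6 -0.656 yaw -34.79 w 0.0422 t 16.0
[ 0.45877336 -0.24757885  0.066     ] [ 0.49746497 -0.20224072  0.066     ] 49.52252386699308
```

View pics/w9.png

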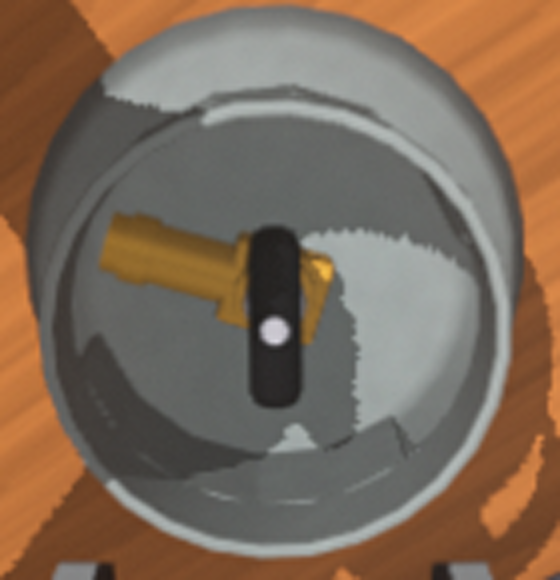

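```bash
python3 -m jog '[80,3,0,-4.8,0,1.3,0, 80,6,0,-9.6,0,2.6,0, 80,9,0,-14.4,0,3.9,0, 80,12,0,-19.2,0,5.2,0, 80,15,0,-24,0,6.5,0, 80,18,0,-28.8,0,7.8,0, 80,21,0,-33.6,0,9.1,0, 80,24,0,-38.5,0,10.4,0, 80,24,0,-38.5,0,11.7,0, 80,24,0,-38.5,0,12,0, 80,24,0,-38.5,0,12,0, 80,24,0,-38.5,0,12,0]' 40; python3 st.py
python3 - <<'E'
from h import *
P=pose();d=get_image("wrist");np.savez("w10.npz",p=P[0],R=P[1]);cv2.imwrite("pics/w10.png",cv2.resize(d["color"],None,fx=1.5,fy=1.5,interpolation=cv2.INTER_CUBIC))
E
```

```text
clock: 17.6
position: [0.4694, -0.2233, 0.3601]
ee_rot: [0.294, -0.295, 0.643, -0.642]
contact_force: [0.5, 0.6, 0.1]
width: 0.0586
[ 0.4694 -0.2233  0.3601] F [0.5 0.6 0.1] M [ 0.011 -0.007 -0.008] q6 0.133 yaw -130.73 w 0.0586 t 17.6
```

View pics/w10.png

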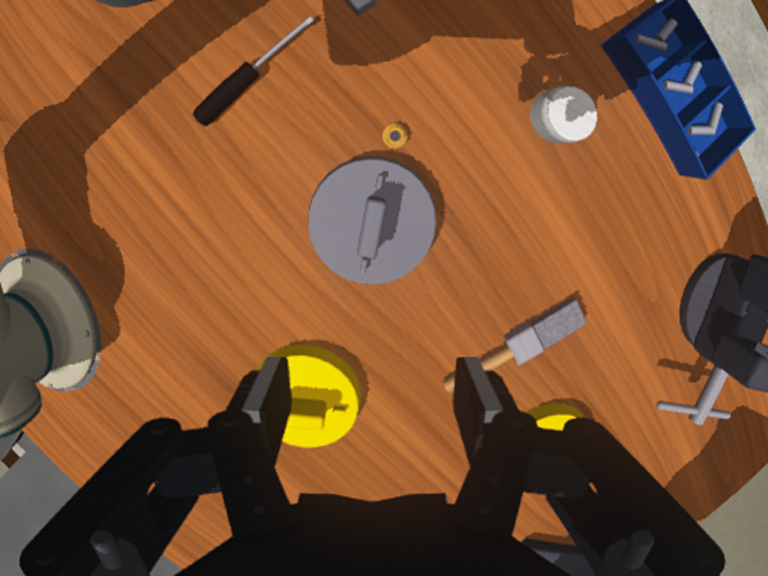

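```bash
python3 - <<'E'
from h import *
im=cv2.imread("pics/w10.png");im=cv2.resize(im[145:295,300:450],None,fx=4,fy=4);cv2.imwrite("pics/w10c.png",im)
E
```

```text
(no output)
```

View pics/w10c.png

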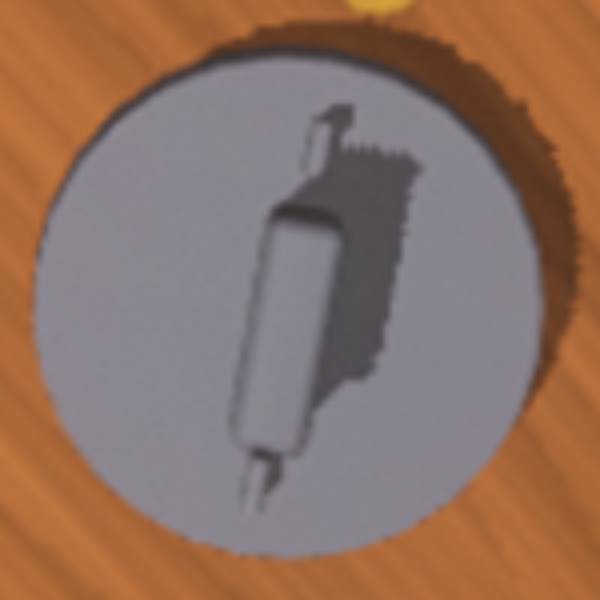

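```bash
python3 - <<'E'
from h import *
z=np.load("w10.npz");P=(z["p"],z["R"]);d=get_image("wrist")
f=lambda x,y:((300+x/4)/1.5-.33,(145+y/4)/1.5-.33)
for a,b in [((237,430),(270,230)),((309,440),(341,240))]:
    A=wplane(d,f(*a),.066,P);B=wplane(d,f(*b),.066,P);v=A-B;print(np.degrees(np.arctan2(v[1],v[0])))
print("bar centre",wplane(d,f(289,334),.066,P))
pts=[f(*q) for q in [(36,310),(543,310),(290,557),(290,55),(110,485),(470,485)]]
W=np.array([wplane(d,q,.026,P)[:2] for q in pts])
r=least_squares(lambda c:np.hypot(*(W-c[:2]).T)-c[2],[.47,-.22,.073]);print("disk",r.x,r.fun)
E
```

```text
-140.10748469504003
-139.3360410380475
bar centre [ 0.46991743 -0.2222257   0.066     ]
disk [ 0.46933398 -0.22302231  0.06919378] [-2.86428986e-04 -3.70642141e-04 -5.24522357e-05  2.66127989e-04
  1.63678117e-04  2.79717256e-04]
```

```bash
python3 -m jog '[80,-0.07,5,0,0,1.12,0, 80,-0.07,10,0,0,1.12,0, 80,-0.07,15,0,0,1.12,0, 80,-0.07,20,0,0,1.12,0, 80,-0.07,24,0,0,1.12,0, 80,-0.07,26,0,0,1.12,0, 80,-0.07,26,0,0,1.12,0, 80,-0.07,26,0,0,1.12,0]' 40; python3 st.py
python3 - <<'E'
from h import *
P=pose();d=get_image("wrist");np.savez("w11.npz",p=P[0],R=P[1]);cv2.imwrite("pics/w11.png",d["color"])
E
```

```text
clock: 18.7
position: [0.4709, -0.2235, 0.1022]
ee_rot: [-0.244, 0.243, -0.663, 0.664]
contact_force: [0.4, -0.6, 0.0]
width: 0.0583
[ 0.4709 -0.2235  0.1022] F [ 0.4 -0.6  0. ] M [ 0.022 -0.025 -0.007] q6 0.291 yaw -139.72 w 0.0583 t 18.7
```

View pics/w11.png

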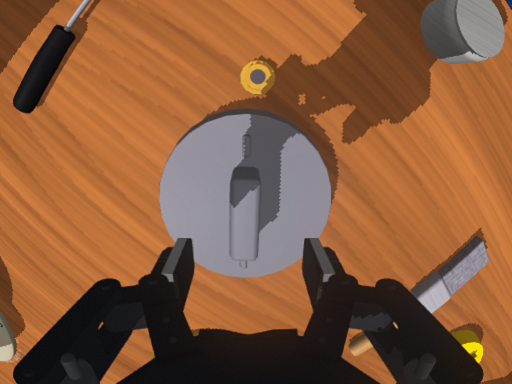

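```bash
python3 -m jog '[80,0,3,-0.15,0,0,0, 80,0,5.5,-0.15,0,0,0, 80,0,7,-0.15,0,0,0, 80,0,7.1,-0.15,0,0,0, 80,0,7.1,-0.15,0,0,0]' 40; python3 st.py;  python3 -c "
from h import *
cv2.imwrite('pics/w12.png',get_image('wrist')['color'])"
```

```text
clock: 19.38
position: [0.4699, -0.2225, 0.0311]
ee_rot: [-0.244, 0.243, -0.663, 0.664]
contact_force: [0.3, -0.3, -0.5]
width: 0.0587
[ 0.4699 -0.2225  0.0311] F [ 0.3 -0.3 -0.5] M [ 0.016 -0.009 -0.006] q6 0.292 yaw -139.75 w 0.0587 t 19.375
```

View pics/w12.png

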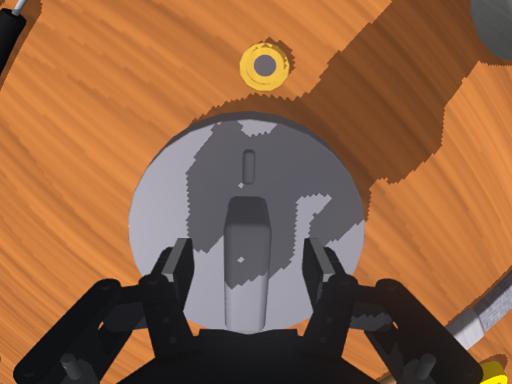

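Centred, with the bar spanning columns 225–271 between the pads. Grip it.

```bash
python3 -m jog '[130,0,0,0,0,0,0, 180,0,0,0,0,0,0, 220,0,0,0,0,0,0, 255,0,0,0,0,0,0, 255,0,0,0,0,0,0, 255,0,0,0,0,0,0]' 50 >/dev/null; python3 st.py; python3 -m jog '[255,0,-1,0,0,0,0, 255,0,-2,0,0,0,0, 255,0,-3,0,0,0,0, 255,0,-3,0,0,0,0]' >/dev/null; python3 st.py; python3 -c "
from h import *
cv2.imwrite('pics/w13.png',get_image('wrist')['color'])"
```

```text
[ 0.4695 -0.2222  0.0308] F [-0.5  0.8  5.7] M [0.099 0.134 0.03 ] q6 0.292 yaw -139.73 w 0.0193 t 20.175
[ 0.4699 -0.2224  0.0613] F [ 0.4  0.5 -1.3] M [-0.046 -0.016 -0.02 ] q6 0.292 yaw -139.74 w 0.0195 t 20.675
```

View pics/w13.png

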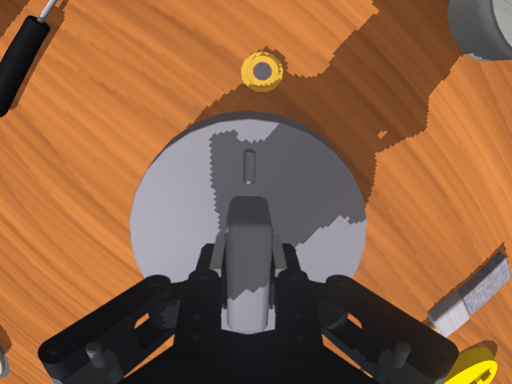

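```bash
python3 -m jog '[255,0,-4,0,0,0,0, 255,0,-9,0,0,0,0, 255,0,-14,0,0,0,0, 255,0,-19,0,0,0,0, 255,0,-24,0,0,0,0, 255,0,-28,0,0,0,0, 255,0,-28,0,0,0,0]' >/dev/null; python3 st.py; python3 -m jog '[255,-2,0,-2.1,0,0,0, 255,-5,0,-5.3,0,0,0, 255,-8.5,0,-9.1,0,0,0, 255,-12,0,-12.8,0,0,0, 255,-15.5,0,-16.6,0,0,0, 255,-19,0,-20.3,0,0,0, 255,-22.5,0,-24.1,0,0,0, 255,-26,0,-27.8,0,0,0, 255,-29,0,-31,0,0,0, 255,-30.9,0,-33.1,0,0,0, 255,-30.9,0,-33.1,0,0,0, 255,-30.9,0,-33.1,0,0,0]' >/dev/null;  python3 st.py; python3 - <<'E'
from h import *
for n in ["scene","side","wrist"]:
    d=get_image(n);cv2.imwrite(f"pics/{n}14.png",d["color"])
a=cv2.imread("pics/scene14.png")[130:250,270:390];b=cv2.imread("pics/side14.png")[60:200,150:290]
cv2.imwrite("pics/m14.png",np.hstack([cv2.resize(a,(390,390)),cv2.resize(b,(390,390))]))
E
```

```text
[ 0.4704 -0.2228  0.3434] F [ 0.1  0.1 -2.1] M [ 0.02  -0.015  0.026] q6 0.292 yaw -139.74 w 0.0196 t 21.6
[0.4905 0.2295 0.3389] F [-0.4 -0.4 -2.6] M [-0.02   0.014 -0.01 ] q6 1.178 yaw -139.75 w 0.0193 t 23.1
```

View pics/m14.png

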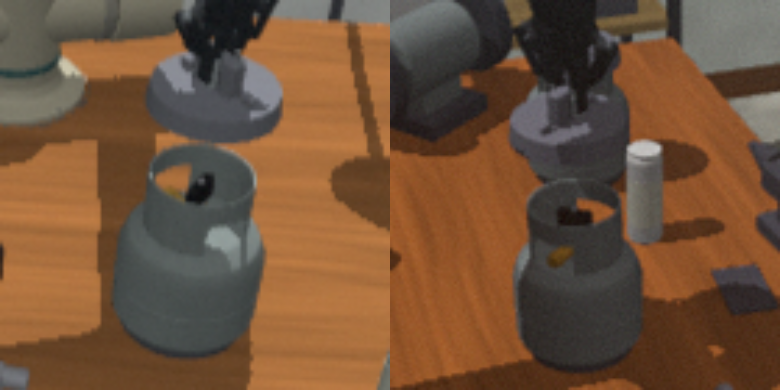

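View pics/wrist14.png

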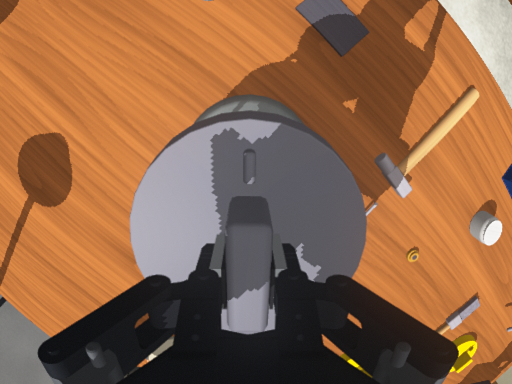

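```bash
python3 - <<'E'
from h import *
p,R=pose();print(p)
out=[]
for n,(x,y) in {"scene":(270,130),"side":(150,60)}.items():
    d=get_image(n);im=cv2.resize(d["color"],None,fx=4,fy=4,interpolation=cv2.INTER_CUBIC)
    t=np.linspace(0,6.283,90)
    for c,r,z,col in [(p[:2],.073,p[2]+.0142-.045,(0,0,255)),((.4918,.2297),.060,.217,(0,255,0))]:
        L=np.c_[c[0]+r*np.cos(t),c[1]+r*np.sin(t),0*t+z]
        cv2.polylines(im,[np.int32((proj(d,L)+.5)*4)],True,col,1)
    out.append(im[y*4:y*4+480,x*4:x*4+400])
cv2.imwrite("pics/ov.png",np.hstack(out))
E
```

```text
[0.49099891 0.22917247 0.33996699]
```

View pics/ov.png

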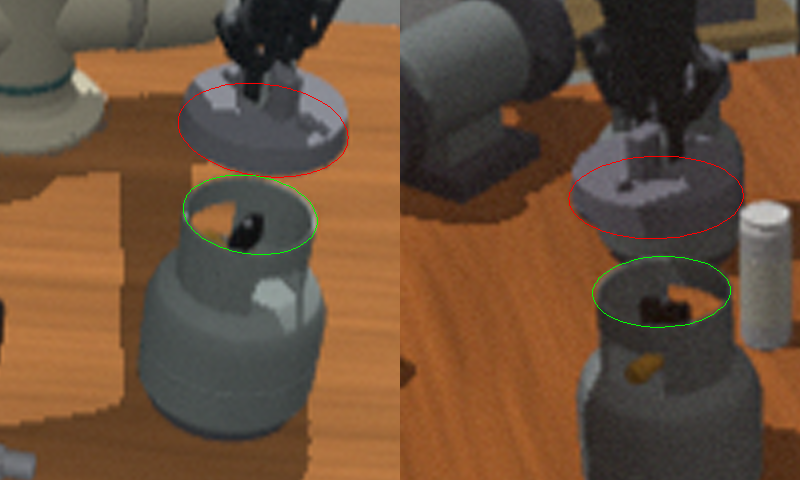

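```bash
python3 -m jog '[255,-0.1,3,0,0,0,0, 255,-0.1,6,0,0,0,0, 255,-0.1,8,0,0,0,0, 255,-0.1,9,0,0,0,0, 255,-0.1,9,0,0,0,0, 255,-0.1,9.5,0,0,0,0, 255,-0.1,10,0,0,0,0, 255,-0.1,10,0,0,0,0]' >/dev/null; python3 st.py
```

```text
[0.4917 0.2309 0.2401] F [-0.1 -0.  -2.4] M [ 0.009 -0.001  0.002] q6 1.179 yaw -139.74 w 0.019 t 24.35
```

```bash
python3 -m jog '[255,0.05,0.3,0.08,0,0,0, 255,0.05,0.6,0.08,0,0,0, 255,0.05,0.9,0.08,0,0,0, 255,0.05,1.1,0.08,0,0,0, 255,0.05,1.1,0.08,0,0,0]' >/dev/null; python3 st.py
```

```text
[0.4919 0.2299 0.2291] F [-0.2 -0.2 -1.5] M [-0.038  0.035  0.002] q6 1.177 yaw -139.74 w 0.0195 t 24.975
```

```bash
python3 -m jog '[255,0,0.1,0,0,0,0, 255,0,0.2,0,0,0,0, 255,0,0.2,0,0,0,0]' >/dev/null; python3 st.py
```

```text
[0.4919 0.23   0.2272] F [ 0.7 -0.2 -2.1] M [ 0.    -0.016  0.026] q6 1.177 yaw -139.75 w 0.0195 t 25.35
```

```bash
python3 -m jog '[255,0,0.05,0,0,0,0, 255,0,0.1,0,0,0,0, 255,0,0.1,0,0,0,0]' >/dev/null; python3 st.py
```

```text
[0.4919 0.23   0.2263] F [ 0.2  0.6 -2.1] M [ 0.024  0.023 -0.005] q6 1.177 yaw -139.74 w 0.0193 t 25.725
```

```bash
python3 -m jog '[255,0,0.05,0,0,0,0, 255,0,0.1,0,0,0,0, 255,0,0.1,0,0,0,0]' >/dev/null; python3 st.py
```

```text
[0.492  0.23   0.2258] F [-2.3 -0.8  2.6] M [-0.047  0.18   0.   ] q6 1.177 yaw -139.75 w 0.0196 t 26.1
```

```bash
python3 -m jog '[225,0,0,0,0,0,0, 180,0,0,0,0,0,0, 140,0,0,0,0,0,0, 110,0,0,0,0,0,0, 110,0,0,0,0,0,0]' 20 >/dev/null; python3 st.py;python3 -m jog '[110,0,-1,0,0,0,0, 110,0,-3,0,0,0,0, 110,0,-6,0,0,0,0, 110,0,-10,0,0,0,0, 110,0,-14,0,0,0,0, 110,0,-14,0,0,0,0, 110,0,-14,0,0,0,0]' >/dev/null; python3 st.py;  python3 - <<'E'
from h import *
out=[]
P=pose()
for n,(x,y) in {"scene":(270,130),"side":(150,60)}.items():
    d=get_image(n);im=cv2.resize(d["color"],None,fx=4,fy=4,interpolation=cv2.INTER_CUBIC)
    t=np.linspace(0,6.283,90)
    L=np.c_[.492+.073*np.cos(t),.230+.073*np.sin(t),0*t+.195]
    cv2.polylines(im,[np.int32((proj(d,L)+.5)*4)],True,(0,0,255),1)
    cv2.imwrite(f"pics/{n}15.png",d["color"])
    out.append(im[y*4:y*4+480,x*4:x*4+400])
cv2.imwrite("pics/ov2.png",np.hstack(out))
cv2.imwrite("pics/w15.png",get_image("wrist")["color"])
E
```

```text
[0.492  0.23   0.2252] F [-0.2 -0.9 -0.3] M [0.004 0.021 0.011] q6 1.177 yaw -139.74 w 0.0487 t 26.725
[0.4917 0.2299 0.3651] F [-0.1 -0.9  0.2] M [-0.02   0.059 -0.029] q6 1.177 yaw -139.74 w 0.0486 t 27.6
```

View pics/ov2.png

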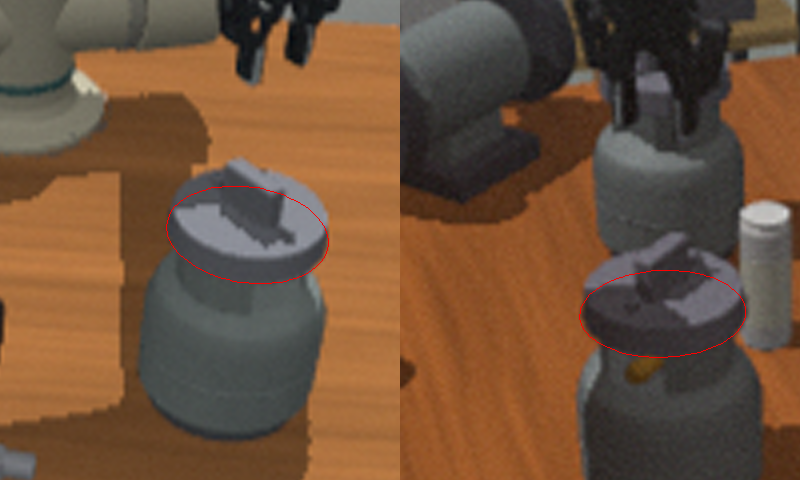

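View pics/w15.png

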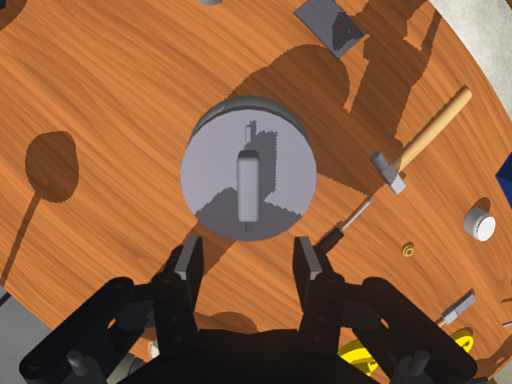

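View pics/scene15.png

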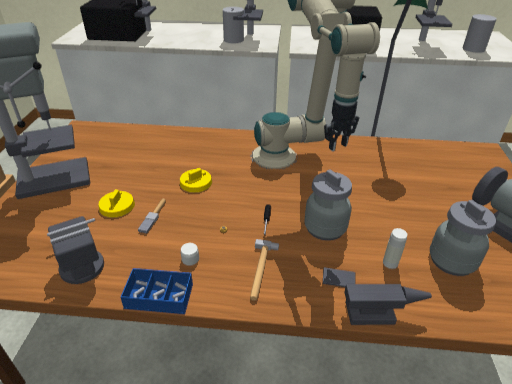

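```bash
python3 -c "
from rig import *
print(sign_off(), get_state()['clock'])"
```

```text
the job is handed in; nothing more can be done
the job is handed in; nothing more can be done
```

The valve is shut and the grey cap is seated over the guard. I handed the job in at about 28 s of the 72 s allowed.

- **Valve:** I turned the handle clockwise about 70° until it seated.
    - **First grip:** at 40 N the bar lagged a few degrees in the pads. One step was typed 1.6° too far, and the reading briefly hit 0.70 N m before settling at 0.515. That is about 0.5 above the running friction of about 0.2, so below the 0.75 damage point.
    - **Check:** I re-gripped squarely at 80 N and turned it about 1° further. It held at 0.486 N m, roughly 0.26–0.3 above friction and inside the aim. After I let go, the bar stayed where I left it.
- **Cap:** It met the guard's lip at the calculated height (wrist at 0.2258 m) with under 5 N of force. The overlays in the scene and side cameras put its skirt edge within about a pixel of the fully seated, level position.
- **Surroundings:** I saw no sign of touching the guard. In the last scene and wrist pictures, the other things on the bench looked to be where they started, by eye only. The gripper was clear of everything.

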